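# Let the wooden van through the level crossing

## Task

Swing the striped crossing gate fully open, back alongside the ramp, then slide the thin plywood stop board straight up out of its slot so that the van rolls down by itself, through the crossing to the buffer; never touch the van. Once the van has stopped, put the board away: stand it on edge in the empty middle compartment of the wooden crate, lowering it right to the crate's floor before you let go. Leave the gate open and the other toys where they are.

Things in the scene. Friction and masses are not known exactly. Their poses are not given: they have to be found in the camera images.
- track: Fixed wooden road, 560 x 66 mm. Origin on the table under its middle; +y along it to the raised end, +x across it to the gate post's side. Road top 97 mm high at y = +270 mm, falling 1 in 4 to 20 mm at y = -40 mm, then level to a 45 mm high buffer with its face at y = -270 mm. Side rails guide the wheels. The gate crosses it at y = -90 mm.
- slot (a point): The slot's mouth on the slope: midway between the tops (115 mm above the table) of two upright cheeks at y = +130 mm of the track, 94 mm wide over their outer faces. Their facing vertical grooves, 11 mm wide, hold the stop board's side edges. Axes as the track's.
- gate (a joint): The gate's swing about its vertical peg, rad. 0: shut, bar straight across the road, pointing to the track's -x. It grows as the bar swings towards the raised end (clockwise from above) to a stop at 1.57: open, bar parallel to the road, pointing to the track's +y. Starts at 0 to 0.3. Friction of about 0.05 N m holds it where it is left.
- gate_hinge (a point): The gate's swing axis at mid-height of the bar, at (52, -90, 73) mm in the track's frame. The red and white striped bar is 12 mm thick, 22 mm high (62 to 84 mm above the table) and reaches 133 mm from this axis; nothing stands above the bar except the 95 mm high peg.
- gate_grip (a point): Point in the middle of the bar, 85 mm from the swing axis, a place to pinch from above across its 12 mm thickness. Its frame: x along the bar (the bar extends from the hinge along -x), z up.
- board: Loose plain plywood stop board, 70 mm wide (its x), 8 mm thick (y), 140 mm tall (z), 55 g; origin at the middle of its bottom edge. It starts upright in the grooves, bottom 64.5 mm and top 204 mm above the table, the van leaning lightly on its uphill (+y) side. The van can pass once the bottom is over 120 mm above the table; hold it there or higher till the van has gone by.
- van: Yellow wooden van on free-turning wheels, 100 mm long (its y, bonnet at -y), 49 mm wide over the wheels, 50 mm high, about 0.18 kg; origin on the ground line in the middle. It stands on the slope behind the board, its roof at most 142 mm above the table. Released, it rolls to the buffer in a second or two.
- crate: Fixed open wooden crate, 110 (x) by 100 (y) by 60 mm high, walls and floor 5 mm; origin at the middle of its underside. Two dividers parallel to its x make three compartments side by side along y, each 100 mm long and 26 mm wide; the empty middle one is centred on the origin. A board let go in it leans by up to 20 degrees, which is fine.
- slab_a: Loose dark wooden slab 70 x 20 x 66 mm standing in the crate's -y compartment, rising 11 mm above its rim; bystander, origin at its underside.
- slab_b: The same in the crate's +y compartment; bystander.
- basket: Fixed slatted wooden basket with balls, 110 x 110 x 55 mm; bystander, origin at its underside.
- tree: Loose wooden tree, 52 mm wide, 95 mm high, standing between crate and basket; bystander, origin at its underside.

How it is judged:
By the outcome, as a careful person would: the job done as asked, in the order asked, and still so for the second after the job is handed in, with the robot touching nothing.
It also fails if it takes over 67 s, if anything falls off the work surface, if the arm or the gripper's body presses on something with over 40 N, if the wrist force passes 120 N, or if a joint passes its speed limit or range.

## Robot

A 6-joint arm with a two-finger parallel gripper is mounted at the origin on the work surface. World frame = base frame: x ahead of the robot, y to its left, z up, the work surface at z = 0. Lengths are in m, angles in rad, forces in N, time in s.
With the tool pointing down it reaches from about 0.375 to 0.975 m from the base axis. Payload 3.8 kg.
Tool frame: the origin (TCP) lies where the fingers leave the gripper's body, on its centre line; the fingertips stand 64 mm ahead of it and the grasp point (between the pads) lies 45 mm ahead of it; y points along the fingers, x is the direction in which the jaws open and shut, and the axes are right-handed (so a half turn about y gives the same grasp; the last joint's range is limited). The gripper opens to 88 mm and grips with 3 to 60 N. Pads are 18 mm wide; open, the fingers measure 123 mm over their backs; the gripper's body (75 mm by 187 mm) begins 45 mm behind the grasp point.
Start: joints at [-1.223, 0.264, 1.604, -0, 1.274, -0.037], TCP at [0.253, -0.626, 0.303] pointing down, gripper open.
Joint ranges: [-2.63, 2.63], [-0.94, 2.18], [0.31, 2.57], [-1.31, 4.45], [0, 2.66], [-2.55, 2.55]. Speed limits (rad/s): [2.57, 2.57, 3.14, 3.14, 3.14, 3.14].

## Interface

Orientations are given as a rotation vector (axis times angle).
In Python, from station import arm gives the robot as it stands.
- The arm moves only by the tool servo_tool, never from a script. Its argument "rows" is a list of rows, each an object of numbers: "tx", "ty", "tz": the shift along the tool's x, y, z in mm; "yaw": the turn about the tool's y in degrees; "gripper": the opening, from 0 (shut) to 1 (fully open). In form: [{"tx": .., "ty": .., "tz": .., "yaw": .., "gripper": ..}, ...]. A call has 1 to 20 rows; each row is the pose to reach, as a shift and turn from the pose measured when the call began, along the tool's axes at that moment; what a row does not reach only later rows make up. A row lasts 1/12 s, in which the tool goes at most 41.7 mm and 7.16 degrees, less where a joint would pass 70% of its speed; a pose out of reach is approached as far as the arm can. A call with a gripper value outside its range is refused whole. The fingers move at their own pace and stop on an object; the grip force is fixed at half the most. Time passes only in rows, so rows that repeat a pose let the fingers close. It gives the time, the measured TCP pose, the force and the opening at its end, in the units of the state.
- arm.get_state(): the state, without advancing time (a new reading comes with each control period).
- arm.get_image(name): name is "scene" or "top" or "wrist"; returns a dict with "color" (420x560x3 uint8, blue, green, red), "depth" (420x560 float32, m along the optical axis (not along the pixel's ray), 0 where there is no reading), "fx", "fy", "cx", "cy" (pixels), "origin" and "orientation" of the camera in the world. Camera axes: x right, y up, looking along -z (the intrinsics and any distortion apply to the point x, -y, -z); pixel columns grow to the right and rows downward; lengths in m; the calibration is good to about 2 mm. A picture is of the moment at which its call begins.
- arm.job_done(): hands the job in, once; it reports no verdict.
The state is a dict: "clock": time; "qpos": joint angles; "joint_velocities": joint speeds; "joint_efforts": joint torques, N m; "tool_pos": TCP position; "tool_rot": TCP orientation; "force": force on the tool from outside, world axes, zero at the start; "ft_torque": the same for the moment, N m; "gripper_width": finger opening in m.
Only numpy, scipy, OpenCV 4.12 (cv2) and the standard library are available. Lean on these libraries where they do the work, as an engineer would, in place of code of your own. Each camera call takes 0.05 s, during which the arm holds its last target.

## Working session

There is one attempt and no reset: what is moved stays moved. The work goes in short steps, Python scripts to look and compute and a tool call to move; the robot and the scene stay as the last step left them, time stands still between calls to the robot, and variables do not carry over. Pictures are saved under pics/ and viewed, and the job is handed in when it is done.

Besides the shell and the picture viewer there is one more tool, called as a command line: name --argument value ..., lists and objects as JSON in quotes. servo_tool: Moves the arm, as the interface text tells. Its arguments: {"type":"object","properties":{"rows":{"type":"array","items":{"type":"object","properties":{"tx":{"type":"number"},"ty":{"type":"number"},"tz":{"type":"number"},"yaw":{"type":"number"},"gripper":{"type":"number"}}}}},"required":["rows"]}

```bash
ls; mkdir -p pics; python3 - <<'E'
from station import arm
import cv2,numpy as np
s=arm.get_state(); print({k:np.round(v,4).tolist() if not np.isscalar(v) else v for k,v in s.items()})
for n in ("scene","top"):
    im=arm.get_image(n); cv2.imwrite(f"pics/{n}0.png",im["color"]); np.savez(f"{n}0.npz",**im)
    print(n,im["fx"],im["fy"],im["cx"],im["cy"],im["origin"],im["orientation"],[k for k in im])
E
```

```text
pics
{'clock': 0.0, 'qpos': [-1.2229, 0.2648, 1.6054, -0.0, 1.2737, -0.0369], 'joint_velocities': [-0.0016, 0.0018, 0.0006, -0.0005, 0.0011, 0.0006], 'joint_efforts': [0.0002, -50.21, -35.6876, 0.0729, 0.0292, -0.0002], 'tool_pos': [0.2531, -0.6251, 0.3014], 'tool_rot': [-1.3657, 0.9226, -0.9196], 'force': [-0.414, -0.3331, -0.3711], 'ft_torque': [-0.0176, -0.0404, 0.0111], 'gripper_width': 0.0881316733770613}
scene 404.09719295522706 404.09719295522706 280.0805830734228 205.66109097357898 [ 0.88804232 -0.46894589  0.50790613] [0.91219832 0.26710938 0.57624951] ['color', 'depth', 'fx', 'fy', 'cx', 'cy', 'origin', 'orientation']
top 415.8034908870647 415.8034908870647 283.34486382323627 211.70105278065967 [ 0.41882876 -0.00652921  0.76633972] [ 0.18426986 -0.16603561 -1.4953161 ] ['color', 'depth', 'fx', 'fy', 'cx', 'cy', 'origin', 'orientation']
```

View pics/scene0.png

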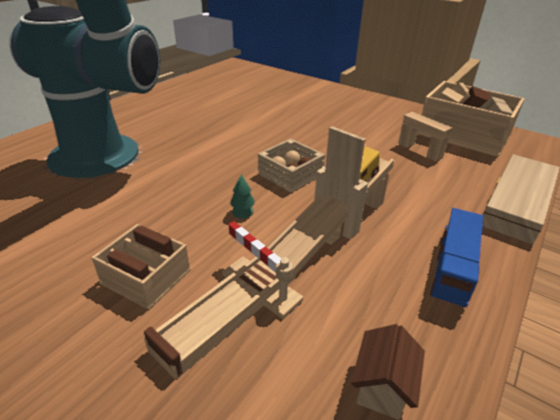

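View pics/top0.png

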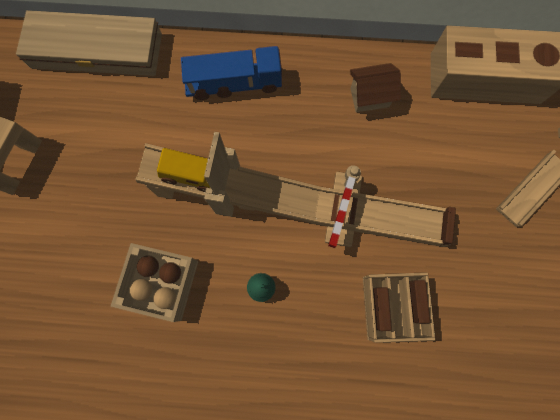

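```bash
cat > h.py <<'E'
import numpy as np,cv2
from scipy.spatial.transform import Rotation as R
def P(im,u,v,d=None):
    u=np.asarray(u,float);v=np.asarray(v,float)
    if d is None: d=im["depth"][np.round(v).astype(int),np.round(u).astype(int)]
    c=np.stack([(u-im["cx"])/im["fx"]*d,-(v-im["cy"])/im["fy"]*d,-d*np.ones_like(u)],-1)
    return R.from_rotvec(im["orientation"]).apply(c)+im["origin"]
def cloud(im):
    h,w=im["depth"].shape; v,u=np.mgrid[:h,:w]; return P(im,u.ravel(),v.ravel()).reshape(h,w,3)
def Pz(im,u,v,z):
    a=P(im,u,v,1.0); o=np.asarray(im["origin"]); r=a-o
    return o+r*((z-o[2])/r[...,2])[...,None] if r.ndim>1 else o+r*(z-o[2])/r[2]
def proj(im,p):
    c=R.from_rotvec(im["orientation"]).inv().apply(np.asarray(p)-im["origin"])
    return np.stack([im["cx"]+im["fx"]*c[...,0]/-c[...,2], im["cy"]-im["fy"]*c[...,1]/-c[...,2]],-1)
E
python3 - <<'E'
from h import *
im=np.load("top0.npz"); c=im["color"]; 
X=cloud(im)
print("table",X[380,100],X[380,500])
for n,(x0,y0,x1,y1) in dict(a=(125,125,255,225),b=(310,150,470,260),c=(350,260,450,350)).items():
    cv2.imwrite(f"pics/crop_{n}.png",cv2.resize(c[y0:y1,x0:x1],None,fx=5,fy=5,interpolation=cv2.INTER_CUBIC))
# height map
z=np.clip(X[...,2]*1000,0,215); cv2.imwrite("pics/height.png",cv2.applyColorMap((z/215*255).astype(np.uint8),cv2.COLORMAP_JET))
E
```

```text
table [0.27413262 0.30418854 0.00199849] [ 3.21903181e-01 -3.85326754e-01 -1.81017673e-04]
```

View pics/crop_a.png

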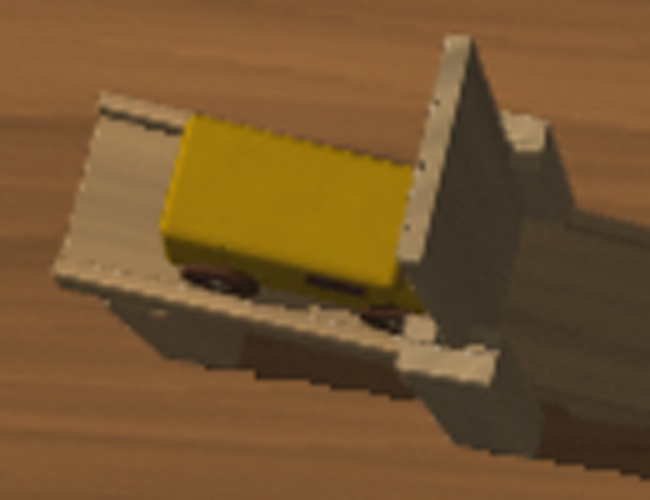

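View pics/crop_b.png

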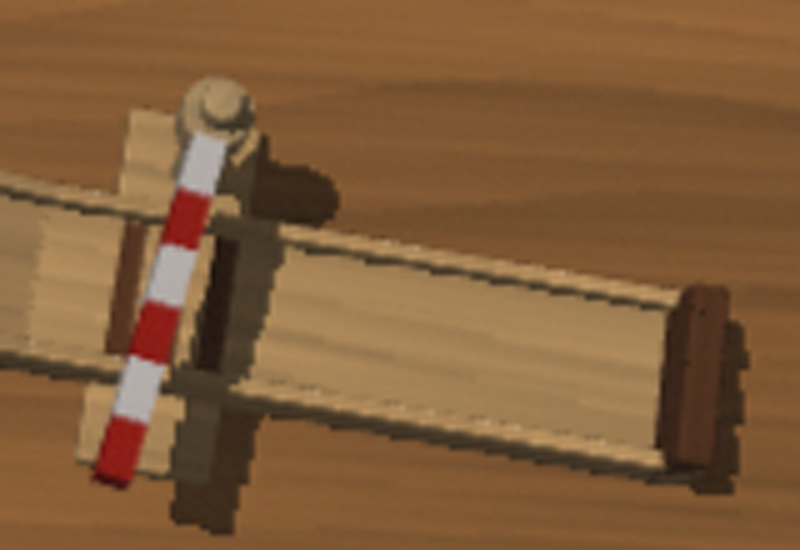

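View pics/crop_c.png

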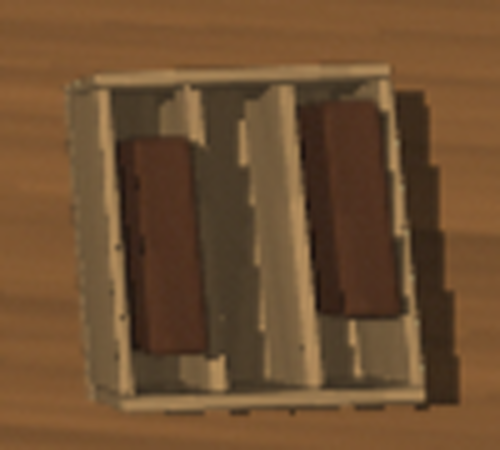

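View pics/height.png

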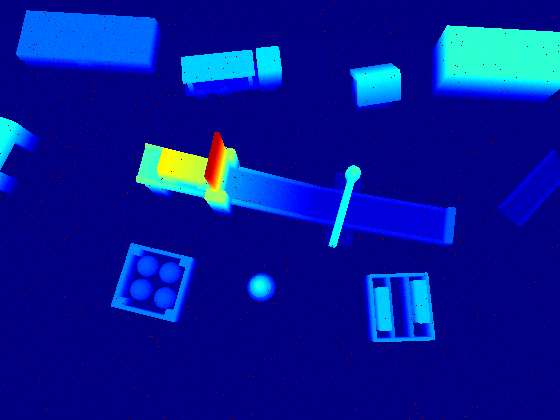

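```bash
python3 - <<'E'
from h import *
im=np.load("top0.npz"); X=cloud(im)
def blob(box,z0,z1,name):
    x0,y0,x1,y1=box; m=np.zeros(X.shape[:2],bool); m[y0:y1,x0:x1]=1
    m&=(X[...,2]>z0)&(X[...,2]<z1)
    p=X[m]; r=cv2.minAreaRect((p[:,:2]*1000).astype(np.float32)); print(name,len(p),"c",np.round(r[0],1),"size",np.round(r[1],1),"ang",round(r[2],2),"zmed",np.median(p[:,2])); return p
p=blob((360,265,440,345),.050,.0625,"crate rim")
blob((360,265,440,345),.0632,.075,"slabs")
blob((200,125,235,200),.19,.215,"board")
p=blob((322,180,362,252),.078,.090,"bar")
c=p[:,:2].mean(0);u,s,v=np.linalg.svd(p[:,:2]-c);print(c,v[0],(p[:,:2]-c)@v[0]@np.eye(1)[0] if 0 else [((p[:,:2]-c)@v[0]).min(),((p[:,:2]-c)@v[0]).max()])
blob((340,160,365,185),.09,.1,"peg")
blob((440,200,460,245),.040,.050,"buffer")
blob((150,140,215,190),.10,.145,"van")
blob((245,270,280,305),.005,.1,"tree")
f=lambda L,ox,oy,z:np.round(1000*np.array([Pz(im,(u+.5)/5-.5+ox,(v+.5)/5-.5+oy,z)[:2] for u,v in L]),1).tolist()
print("boardtop",f([(445,38),(470,38),(400,262),(422,258)],125,125,.2045))
print("cheek near",f([(398,362),(492,385),(497,350),(405,345)],125,125,.115),"far",f([(548,115),(505,115)],125,125,.115))
print("peg",f([(222,103)],310,150,.095),"bartip",f([(112,478)],310,150,.084))
print("buffer",f([(690,285),(728,290),(710,465),(675,460)],310,150,.045))
E
```

```text
crate rim 1357 c [ 433.3 -198.6] size [110.  100.5] ang 5.82 zmed 0.05835390557352382
slabs 1121 c [ 441.2 -197.5] size [88.4 84.6] ang 6.62 zmed 0.07037894411532342
board 357 c [625.3 113.1] size [ 8.4 69.8] ang 83.51 zmed 0.20361426276412298
bar 505 c [581.9 -91.5] size [ 12.1 118. ] ang 76.72 zmed 0.08388594030261254
[ 0.58005124 -0.09095077] [-0.97277815  0.23173837] [np.float64(-0.060900479031158215), np.float64(0.05706870787667118)]
peg 52 c [ 652.4 -108.6] size [12.2 12.3] ang 87.44 zmed 0.0944136370159041
buffer 299 c [ 581.1 -288. ] size [14.5 65.1] ang 84.29 zmed 0.04439371149039817
van 1492 c [631.7 178.8] size [133.1  65.6] ang 82.7 zmed 0.12643795219460763
tree 652 c [450.2  37.7] size [48.3 49. ] ang 4.38 zmed 0.05831402816736064
boardtop [[658.4, 113.7], [658.9, 106.5], [589.9, 119.2], [591.5, 113.1]]
cheek near [[583.3, 136.1], [577.7, 104.9], [589.5, 104.4], [589.2, 134.4]] far [[671.4, 95.6], [670.5, 109.9]]
peg [[652.3, -107.7]] bartip [[523.6, -77.2]]
buffer [[612.9, -283.7], [612.0, -297.1], [548.4, -289.4], [549.3, -277.2]]
```

```bash
python3 - <<'E'
from h import *
from station import arm
s=arm.get_state(); M=R.from_rotvec(s["tool_rot"]).as_matrix(); print(np.round(M,4)); x=M[:,0]
a=np.degrees(np.arctan2(x[1],x[0])); print("jaw ang",a,"j1",np.degrees(s["qpos"][0]))
b=np.array([-.973,.232]); print("bar ang",np.degrees(np.arctan2(b[1],b[0])))
t=np.array([.5698,-.0889,.303]); print("d tool",M.T@(t-s["tool_pos"])*1000)
E
```

```text
[[ 3.754e-01 -7.000e-04  9.269e-01]
 [-9.269e-01  1.800e-03  3.754e-01]
 [-2.000e-03 -1.000e+00  1.000e-04]]
jaw ang -67.95065228576175 j1 -70.06508291226538
bar ang 166.5889281508225
d tool [-378.19907524   -0.67593204  494.73640055]
```

servo_tool --rows '[{"tx":-25,"tz":33,"yaw":-7,"gripper":0.3},{"tx":-50,"tz":66,"yaw":-14,"gripper":0.3},{"tx":-75,"tz":99,"yaw":-21,"gripper":0.3},{"tx":-100,"tz":132,"yaw":-28,"gripper":0.3},{"tx":-125,"tz":165,"yaw":-35,"gripper":0.3},{"tx":-150,"tz":198,"yaw":-42,"gripper":0.3},{"tx":-175,"tz":231,"yaw":-49,"gripper":0.3},{"tx":-200,"tz":264,"yaw":-56,"gripper":0.3},{"tx":-225,"tz":297,"yaw":-63,"gripper":0.3},{"tx":-250,"tz":330,"yaw":-70,"gripper":0.3},{"tx":-275,"tz":363,"yaw":-77,"gripper":0.3},{"tx":-300,"tz":395,"yaw":-84,"gripper":0.3},{"tx":-320,"tz":420,"yaw":-91,"gripper":0.3},{"tx":-338,"tz":442,"yaw":-98,"gripper":0.3},{"tx":-352,"tz":461,"yaw":-105,"gripper":0.3},{"tx":-363,"tz":475,"yaw":-112,"gripper":0.3},{"tx":-371,"tz":485,"yaw":-119,"gripper":0.3},{"tx":-376,"tz":492,"yaw":-126,"gripper":0.3},{"tx":-378,"tz":495,"yaw":-133,"gripper":0.3},{"tx":-378,"tz":495,"yaw":-140,"gripper":0.3}]'

```text
schema error: expected keys tx, ty, tz, yaw, gripper
```

servo_tool --rows '[{"yaw":-4,"gripper":0.3},{"yaw":-4,"gripper":0.3}]'

```text
schema error: expected keys tx, ty, tz, yaw, gripper
```

```bash
cat >> h.py <<'E'
def tool(s,t=None,ang=None):
    """t: world target mm TCP, ang: jaw angle deg -> tx,ty,tz,yaw"""
    M=R.from_rotvec(s["tool_rot"]).as_matrix(); a=np.degrees(np.arctan2(M[1,0],M[0,0]))
    print("pos",np.round(np.array(s["tool_pos"])*1000,1),"jaw",round(a,2),"F",np.round(s["force"],2),"w",round(s["gripper_width"]*1000,1),"clk",round(s["clock"],2),"q",np.round(s["qpos"],2),"tilt",np.round(M[:,1],3))
    if t is not None: print("shift",np.round(M.T@(np.array(t)/1000-s["tool_pos"])*1000,1))
    if ang is not None: print("yaw",round((a-ang+180)%360-180,2))
E
python3 - <<'E'
from h import *
from station import arm
s=arm.get_state(); tool(s,[569.8,-88.9,118],76.6)
im=arm.get_image("wrist"); cv2.imwrite("pics/w1.png",im["color"]); np.savez("w1.npz",**im)
print(np.round(proj(im,np.array([[.6524,-.1086,.095],[.5698,-.0889,.084]])),1))
im=arm.get_image("scene"); cv2.imwrite("pics/s1.png",im["color"])
E
```

```text
pos [ 253.2 -625.2  301.5] jaw -67.95 F [0.15 0.27 0.51] w 88.1 clk 0.1 q [-1.22  0.26  1.61  0.    1.27 -0.04] tilt [-0.001  0.002 -1.   ]
shift [-377.8  184.3  494.7]
yaw -144.55
[[ -446.  -1014. ]
 [ -410.   -686.5]]
```

View pics/w1.png

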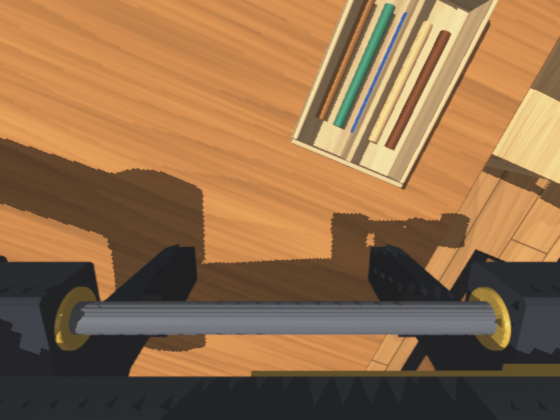

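View pics/s1.png

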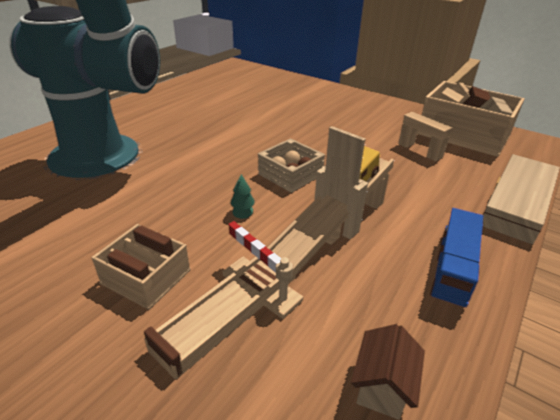

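The move was refused because every row needs all five keys. The wrist picture still shows the start position: open fingers and a pencil tray at about (400, 80).

servo_tool --rows '[{"tx":-25,"ty":0,"tz":33,"yaw":-7,"gripper":0.3},{"tx":-50,"ty":0,"tz":66,"yaw":-14,"gripper":0.3},{"tx":-75,"ty":0,"tz":99,"yaw":-21,"gripper":0.3},{"tx":-100,"ty":0,"tz":132,"yaw":-28,"gripper":0.3},{"tx":-125,"ty":0,"tz":165,"yaw":-35,"gripper":0.3},{"tx":-150,"ty":0,"tz":198,"yaw":-42,"gripper":0.3},{"tx":-175,"ty":0,"tz":231,"yaw":-49,"gripper":0.3},{"tx":-200,"ty":0,"tz":264,"yaw":-56,"gripper":0.3},{"tx":-225,"ty":0,"tz":297,"yaw":-63,"gripper":0.3},{"tx":-250,"ty":0,"tz":330,"yaw":-70,"gripper":0.3},{"tx":-275,"ty":0,"tz":363,"yaw":-77,"gripper":0.3},{"tx":-300,"ty":0,"tz":395,"yaw":-84,"gripper":0.3},{"tx":-320,"ty":0,"tz":420,"yaw":-91,"gripper":0.3},{"tx":-338,"ty":0,"tz":442,"yaw":-98,"gripper":0.3},{"tx":-352,"ty":0,"tz":461,"yaw":-105,"gripper":0.3},{"tx":-363,"ty":0,"tz":475,"yaw":-112,"gripper":0.3},{"tx":-371,"ty":0,"tz":485,"yaw":-119,"gripper":0.3},{"tx":-376,"ty":0,"tz":492,"yaw":-126,"gripper":0.3},{"tx":-378,"ty":0,"tz":495,"yaw":-133,"gripper":0.3},{"tx":-378,"ty":0,"tz":495,"yaw":-140,"gripper":0.3}]'

```text
clock: 1.87
tool_pos: [0.5705, -0.0881, 0.3021]
tool_rot: [-1.337, -0.981, 0.981]
force: [0.1, 0.2, 0.3]
gripper_width: 0.026
```

servo_tool --rows '[{"tx":0,"ty":0,"tz":0,"yaw":-4,"gripper":0.3},{"tx":0,"ty":0,"tz":0,"yaw":-4,"gripper":0.3}]'

```text
clock: 2.03
tool_pos: [0.5704, -0.0877, 0.3018]
tool_rot: [-1.308, -1.035, 1.035]
force: [-0.0, 0.4, 0.4]
gripper_width: 0.0259
```

```bash
python3 - <<'E'
from h import *
from station import arm
s=arm.get_state(); tool(s,[569.8,-88.9,118],76.6)
im=arm.get_image("wrist"); cv2.imwrite("pics/w2.png",im["color"]); np.savez("w2.npz",**im)
print(np.round(proj(im,np.array([[.6524,-.1086,.095],[.5698,-.0889,.084]])),1))
E
```

```text
pos [570.4 -87.7 301.8] jaw 76.61 F [-0.04  0.38  0.37] w 25.9 clk 2.03 q [-0.2   0.08  1.82  0.    1.24 -1.53] tilt [-0.001  0.002 -1.   ]
shift [ -1.6 183.8   0. ]
yaw 0.01
[[281.2 277.6]
 [281.1 193.7]]
```

View pics/w2.png

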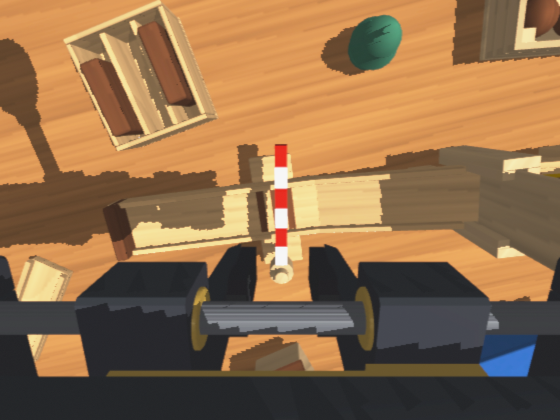

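servo_tool --rows '[{"tx":-1,"ty":25,"tz":0,"yaw":0,"gripper":0.3},{"tx":-1,"ty":55,"tz":0,"yaw":0,"gripper":0.3},{"tx":-1,"ty":85,"tz":0,"yaw":0,"gripper":0.3},{"tx":-1,"ty":115,"tz":0,"yaw":0,"gripper":0.3},{"tx":-1,"ty":140,"tz":0,"yaw":0,"gripper":0.3},{"tx":-1,"ty":160,"tz":0,"yaw":0,"gripper":0.3},{"tx":-1,"ty":174,"tz":0,"yaw":0,"gripper":0.3},{"tx":-1,"ty":182,"tz":0,"yaw":0,"gripper":0.3},{"tx":-1,"ty":182,"tz":0,"yaw":0,"gripper":0.3}]'

```text
clock: 2.83
tool_pos: [0.5684, -0.0884, 0.1177]
tool_rot: [-1.307, -1.028, 1.032]
force: [-0.4, 0.1, 1.8]
gripper_width: 0.0263
```

```bash
python3 - <<'E'
from h import *
from station import arm
w=np.load("w2.npz"); print("peg w",Pz(w,281.5,268.5,.095), "depth", P(w,[281,283],[268,270]), "bar tip", Pz(w,281,145,.084))
s=arm.get_state(); tool(s,[569.8,-88.9,118],76.6)
M=R.from_rotvec(s["tool_rot"]).as_matrix()
H=np.array([652.5,-108.3]); p0=np.array(s["tool_pos"])*1000
for k in range(0,92,6):
    c=np.radians(k); Q=np.array([[np.cos(c),np.sin(c)],[-np.sin(c),np.cos(c)]])
    q=H+Q@(p0[:2]-H); d=M.T@np.array([*(q-p0[:2]),0]); print(k,np.round(d,1),np.round(q,1))
im=arm.get_image("scene"); cv2.imwrite("pics/s3.png",im["color"])
E
```

```text
peg w [ 0.64260665 -0.10595644  0.095     ] depth [[ 0.64736689 -0.1076411   0.08383094]
 [ 0.64799129 -0.1056545   0.08809233]] bar tip [ 0.52423585 -0.07809447  0.084     ]
pos [568.4 -88.4 117.7] jaw 76.29 F [-0.36  0.13  1.76] w 26.3 clk 2.83 q [-0.2   0.26  1.98  0.    0.91 -1.53] tilt [-0.005  0.003 -1.   ]
shift [-0.2 -0.3 -1.4]
yaw -0.31
0 [0. 0. 0.] [568.4 -88.4]
6 [ 9.   0.  -0.4] [571.  -79.7]
12 [18.   0.  -1.8] [574.4 -71.4]
18 [26.7  0.  -4. ] [578.7 -63.4]
24 [35.2  0.  -7.2] [583.8 -55.9]
30 [ 43.3  -0.  -11.3] [589.6 -49. ]
36 [ 50.9  -0.  -16.1] [596.2 -42.8]
42 [ 58.   -0.1 -21.8] [603.3 -37.3]
48 [ 64.4  -0.1 -28.1] [611.  -32.5]
54 [ 70.1  -0.1 -35.1] [619.2 -28.6]
60 [ 75.1  -0.1 -42.7] [627.7 -25.6]
66 [ 79.3  -0.2 -50.7] [636.5 -23.4]
72 [ 82.6  -0.2 -59.1] [645.4 -22.2]
78 [ 85.   -0.3 -67.8] [654.5 -21.9]
84 [ 86.5  -0.3 -76.8] [663.5 -22.6]
90 [ 87.   -0.4 -85.8] [672.4 -24.2]
```

View pics/s3.png

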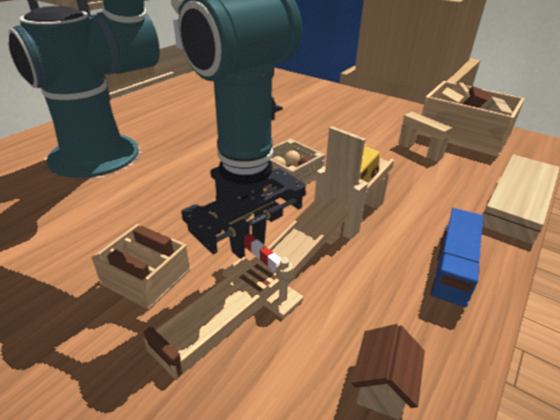

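servo_tool --rows '[{"tx":5,"ty":0,"tz":0,"yaw":3,"gripper":0.3},{"tx":9,"ty":0,"tz":0,"yaw":6,"gripper":0.3},{"tx":18,"ty":0,"tz":-2,"yaw":12,"gripper":0.3},{"tx":27,"ty":0,"tz":-4,"yaw":18,"gripper":0.3},{"tx":35,"ty":0,"tz":-7,"yaw":24,"gripper":0.3},{"tx":43,"ty":0,"tz":-11,"yaw":30,"gripper":0.3},{"tx":51,"ty":0,"tz":-16,"yaw":36,"gripper":0.3},{"tx":58,"ty":0,"tz":-22,"yaw":42,"gripper":0.3},{"tx":64,"ty":0,"tz":-28,"yaw":48,"gripper":0.3},{"tx":70,"ty":0,"tz":-35,"yaw":54,"gripper":0.3},{"tx":75,"ty":0,"tz":-43,"yaw":60,"gripper":0.3},{"tx":79,"ty":0,"tz":-51,"yaw":66,"gripper":0.3},{"tx":83,"ty":0,"tz":-59,"yaw":72,"gripper":0.3},{"tx":85,"ty":0,"tz":-68,"yaw":78,"gripper":0.3},{"tx":86,"ty":0,"tz":-72,"yaw":81,"gripper":0.3},{"tx":86,"ty":0,"tz":-72,"yaw":81,"gripper":0.3}]'

```text
clock: 4.22
tool_pos: [0.6618, -0.0221, 0.1212]
tool_rot: [-1.568, 0.065, -0.066]
force: [0.8, 0.3, 0.7]
gripper_width: 0.0262
```

```bash
python3 - <<'E'
from h import *
from station import arm
s=arm.get_state(); tool(s,[652.5+85*.108+1,-108.3+85*.994,118],-6.2)
im=arm.get_image("wrist"); cv2.imwrite("pics/w4.png",im["color"]); np.savez("w4.npz",**im)
im=arm.get_image("top"); cv2.imwrite("pics/t4.png",im["color"]); np.savez("t4.npz",**im)
E
```

```text
pos [661.8 -22.1 121.2] jaw -4.8 F [0.84 0.34 0.66] w 26.2 clk 4.22 q [-0.07  0.4   1.78  0.    0.96  0.01] tilt [ 0.001  0.002 -1.   ]
shift [ 1.   3.2 -1.6]
yaw 1.4
```

View pics/w4.png

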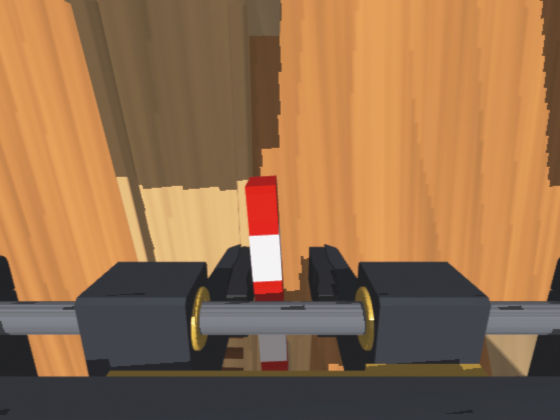

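View pics/t4.png

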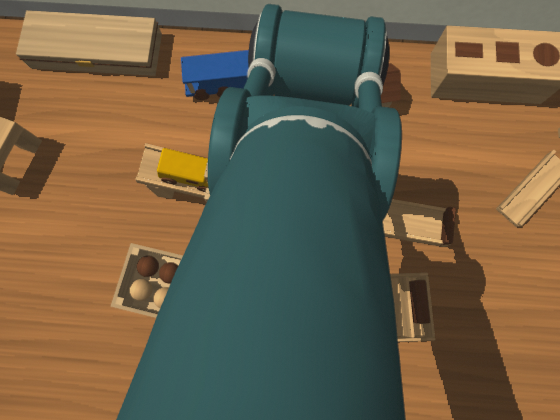

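servo_tool --rows '[{"tx":3,"ty":1,"tz":0,"yaw":2,"gripper":0.3},{"tx":6,"ty":2,"tz":0,"yaw":4,"gripper":0.3},{"tx":8,"ty":3,"tz":0,"yaw":5,"gripper":0.3},{"tx":8,"ty":3,"tz":0,"yaw":5,"gripper":0.3}]'

```text
clock: 4.65
tool_pos: [0.6686, -0.0229, 0.1178]
tool_rot: [-1.565, 0.132, -0.131]
force: [0.4, -0.8, -0.3]
gripper_width: 0.0263
```

```bash
python3 - <<'E'
from h import *
from station import arm
s=arm.get_state(); tool(s)
im=arm.get_image("wrist"); cv2.imwrite("pics/w5.png",im["color"]); np.savez("w5.npz",**im)
E
```

```text
pos [668.6 -22.9 117.8] jaw -9.59 F [ 0.39 -0.78 -0.34] w 26.3 clk 4.65 q [-0.07  0.41  1.77  0.    0.96  0.09] tilt [-0.     0.002 -1.   ]
```

View pics/w5.png

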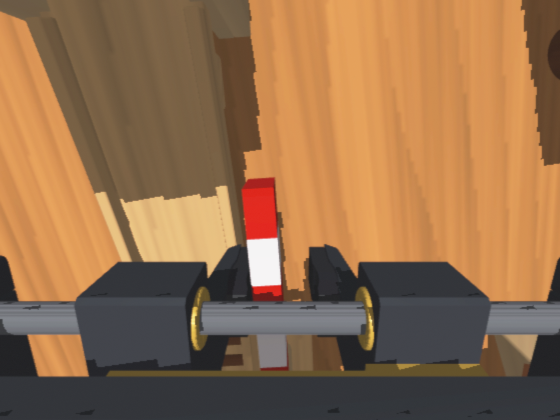

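```bash
python3 - <<'E'
from h import *
w=np.load("w5.npz"); a=Pz(w,np.array([246.,275.5,251,281]),np.array([187.,186,286,285]),np.array([.084]*4)); print(np.round(a*1000,1))
for i,j in((0,2),(1,3)): d=a[i]-a[j]; print(np.degrees(np.arctan2(d[1],d[0])))
m=(a[0]+a[1])/2; d=m[:2]-np.array([.6525,-.1083]); print("from hinge",np.degrees(np.arctan2(d[1],d[0])),np.linalg.norm(d))
E
```

```text
[[663.3  24.3  84. ]
 [674.2  22.8  84. ]
 [657.1 -16.6  84. ]
 [669.3 -18.2  84. ]]
81.4025465593047
83.15422953647325
from hinge 82.98777223430778 0.13282733860387574
```

servo_tool --rows '[{"tx":2,"ty":0,"tz":0,"yaw":1,"gripper":0.3},{"tx":3,"ty":0,"tz":0,"yaw":2,"gripper":0.3},{"tx":3,"ty":0,"tz":0,"yaw":2,"gripper":0.3}]'

```text
clock: 4.95
tool_pos: [0.6698, -0.0233, 0.1173]
tool_rot: [-1.563, 0.163, -0.155]
force: [-5.5, -0.3, 3.1]
gripper_width: 0.0265
```

```bash
python3 - <<'E'
from h import *
from station import arm
s=arm.get_state(); tool(s)
im=arm.get_image("wrist"); cv2.imwrite("pics/w6.png",im["color"]); np.savez("w6.npz",**im)
E
```

```text
pos [669.8 -23.3 117.3] jaw -11.61 F [-5.51 -0.34  3.11] w 26.5 clk 4.95 q [-0.07  0.42  1.76  0.    0.96  0.13] tilt [-0.005  0.002 -1.   ]
```

View pics/w6.png

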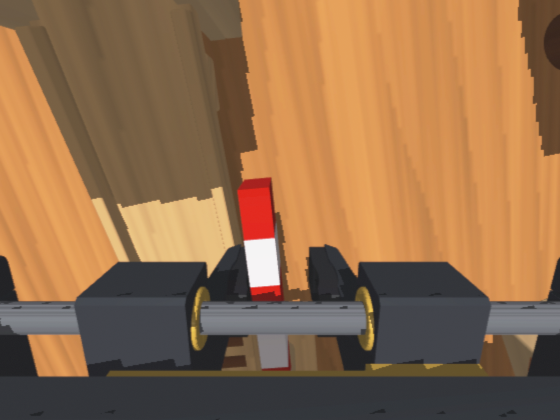

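servo_tool --rows '[{"tx":-4,"ty":0,"tz":0,"yaw":0,"gripper":0.3},{"tx":-5,"ty":-10,"tz":0,"yaw":0,"gripper":0.35},{"tx":-5,"ty":-40,"tz":0,"yaw":0,"gripper":0.45},{"tx":-5,"ty":-75,"tz":0,"yaw":0,"gripper":0.45},{"tx":-5,"ty":-110,"tz":0,"yaw":0,"gripper":0.45},{"tx":-5,"ty":-145,"tz":0,"yaw":-7,"gripper":0.45},{"tx":-5,"ty":-175,"tz":0,"yaw":-14,"gripper":0.45},{"tx":-8,"ty":-195,"tz":5,"yaw":-21,"gripper":0.45},{"tx":-15,"ty":-203,"tz":20,"yaw":-28,"gripper":0.45},{"tx":-24,"ty":-203,"tz":35,"yaw":-35,"gripper":0.45},{"tx":-33,"ty":-203,"tz":50,"yaw":-42,"gripper":0.45},{"tx":-42,"ty":-203,"tz":65,"yaw":-49,"gripper":0.45},{"tx":-50,"ty":-203,"tz":80,"yaw":-56,"gripper":0.45},{"tx":-57,"ty":-203,"tz":95,"yaw":-63,"gripper":0.45},{"tx":-63,"ty":-203,"tz":108,"yaw":-70,"gripper":0.45},{"tx":-68,"ty":-203,"tz":118,"yaw":-77,"gripper":0.45},{"tx":-71,"ty":-203,"tz":125,"yaw":-84,"gripper":0.45},{"tx":-71,"ty":-203,"tz":125,"yaw":-91,"gripper":0.45},{"tx":-71,"ty":-203,"tz":125,"yaw":-95.2,"gripper":0.45},{"tx":-71,"ty":-203,"tz":125,"yaw":-95.2,"gripper":0.45}]'

```text
clock: 6.67
tool_pos: [0.6264, 0.1134, 0.322]
tool_rot: [-1.255, -1.127, 1.128]
force: [0.4, -0.1, -0.0]
gripper_width: 0.0397
```

```bash
python3 - <<'E'
from h import *
from station import arm
s=arm.get_state(); tool(s,[625.3,113.1,230],83.6)
im=arm.get_image("wrist"); cv2.imwrite("pics/w7.png",im["color"]); np.savez("w7.npz",**im)
print(proj(im,np.array([.6253,.1131,.204])))
im=arm.get_image("scene"); cv2.imwrite("pics/s7.png",im["color"]); np.savez("s7.npz",**im)
E
```

```text
pos [626.4 113.4 322. ] jaw 83.75 F [ 0.41 -0.14 -0.03] w 39.7 clk 6.67 q [ 0.14  0.18  1.67  0.    1.29 -1.32] tilt [-0.003  0.002 -1.   ]
shift [-0.6 92.   0.8]
yaw 0.15
[282.18450587 226.77922793]
```

View pics/w7.png

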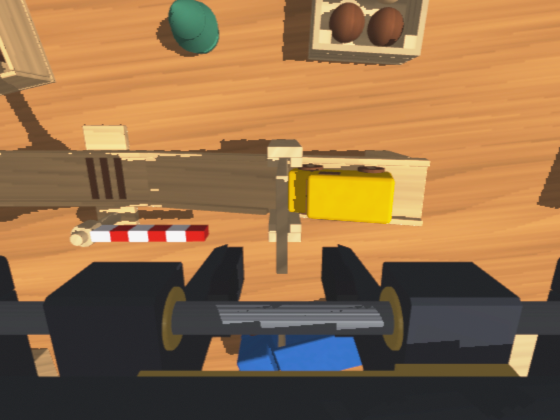

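View pics/s7.png

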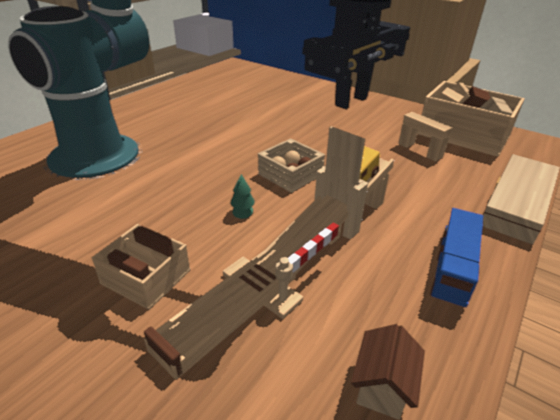

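Gate is open alongside the ramp (wrist: bar from (80,236) to (207,233)), and the board edge is at column 282, as predicted. Going down to the board.

servo_tool --rows '[{"tx":-0.5,"ty":20,"tz":1,"yaw":0,"gripper":0.45},{"tx":-0.5,"ty":42,"tz":1,"yaw":0,"gripper":0.45},{"tx":-0.5,"ty":62,"tz":1,"yaw":0,"gripper":0.45},{"tx":-0.5,"ty":78,"tz":1,"yaw":0,"gripper":0.45},{"tx":-0.5,"ty":88,"tz":1,"yaw":0,"gripper":0.45},{"tx":-0.5,"ty":92,"tz":1,"yaw":0,"gripper":0.45},{"tx":-0.5,"ty":92,"tz":1,"yaw":0,"gripper":0.45}]'

```text
clock: 7.35
tool_pos: [0.6247, 0.1127, 0.2288]
tool_rot: [-1.256, -1.121, 1.125]
force: [0.5, -0.3, 1.2]
gripper_width: 0.0397
```

```bash
python3 - <<'E'
from h import *
from station import arm
s=arm.get_state(); tool(s,[625.3,113.1,230],83.6)
im=arm.get_image("wrist"); cv2.imwrite("pics/w8.png",im["color"])
im=arm.get_image("scene"); cv2.imwrite("pics/s8.png",cv2.resize(im["color"][80:260,240:440],None,fx=3,fy=3))
E
```

```text
pos [624.7 112.7 228.8] jaw 83.43 F [ 0.48 -0.27  1.23] w 39.7 clk 7.35 q [ 0.14  0.25  1.77  0.    1.13 -1.32] tilt [-0.005  0.002 -1.   ]
shift [ 0.4 -1.2 -0.6]
yaw -0.17
```

View pics/w8.png

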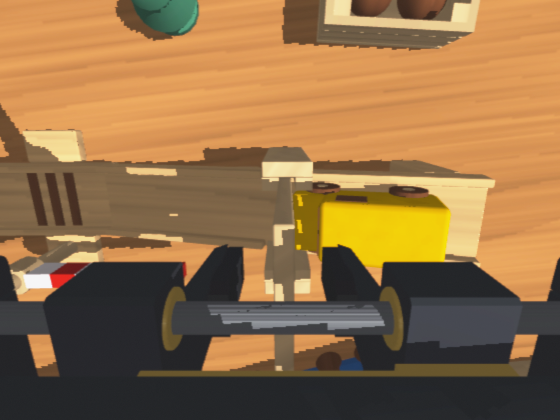

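View pics/s8.png

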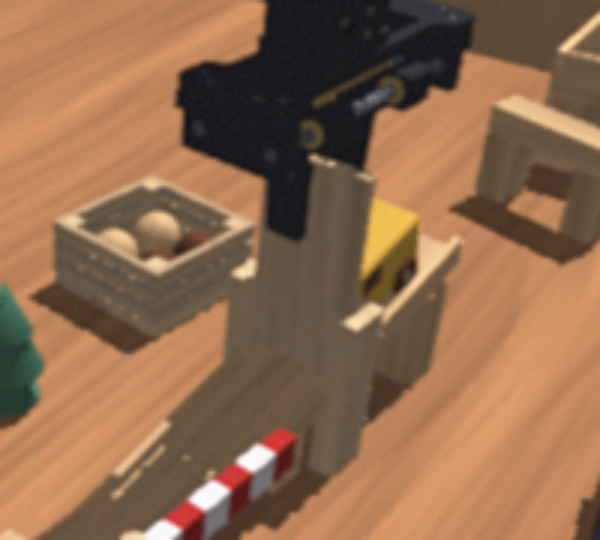

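servo_tool --rows '[{"tx":0.4,"ty":0,"tz":0,"yaw":0,"gripper":0.3},{"tx":0.4,"ty":0,"tz":0,"yaw":0,"gripper":0.15},{"tx":0.4,"ty":0,"tz":0,"yaw":0,"gripper":0.05},{"tx":0.4,"ty":0,"tz":0,"yaw":0,"gripper":0},{"tx":0.4,"ty":0,"tz":0,"yaw":0,"gripper":0},{"tx":0.4,"ty":0,"tz":0,"yaw":0,"gripper":0},{"tx":0.4,"ty":0,"tz":0,"yaw":0,"gripper":0}]'

```text
clock: 8.03
tool_pos: [0.6259, 0.1137, 0.2311]
tool_rot: [-1.258, -1.125, 1.123]
force: [0.3, 1.9, 1.6]
gripper_width: 0.0078
```

```bash
python3 - <<'E'
from h import *
from station import arm
s=arm.get_state(); tool(s); print(s["ft_torque"])
im=arm.get_image("scene"); cv2.imwrite("pics/s9.png",cv2.resize(im["color"][80:260,240:440],None,fx=3,fy=3))
E
```

```text
pos [625.9 113.7 231.1] jaw 83.45 F [0.32 1.89 1.57] w 7.8 clk 8.03 q [ 0.14  0.24  1.76  0.    1.13 -1.32] tilt [-0.001  0.003 -1.   ]
[ 0.34489376 -0.19846091  0.08166241]
```

View pics/s9.png

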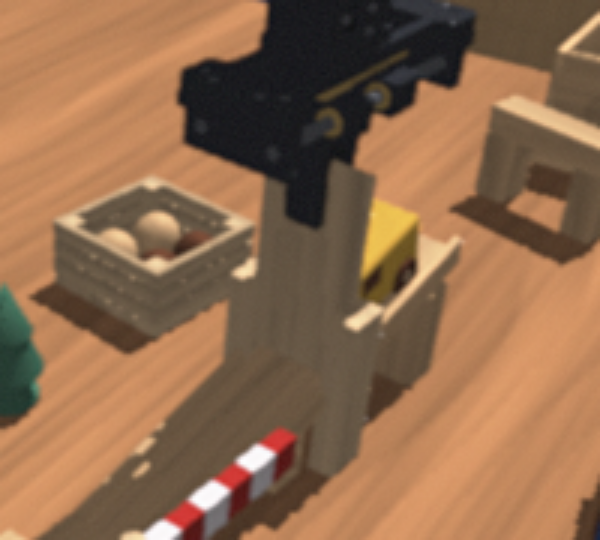

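servo_tool --rows '[{"tx":0,"ty":-5,"tz":0,"yaw":0,"gripper":0},{"tx":0,"ty":-12,"tz":0,"yaw":0,"gripper":0},{"tx":0,"ty":-22,"tz":0,"yaw":0,"gripper":0},{"tx":0,"ty":-34,"tz":0,"yaw":0,"gripper":0},{"tx":0,"ty":-48,"tz":0,"yaw":0,"gripper":0},{"tx":0,"ty":-64,"tz":0,"yaw":0,"gripper":0},{"tx":0,"ty":-80,"tz":0,"yaw":0,"gripper":0},{"tx":0,"ty":-95,"tz":0,"yaw":0,"gripper":0},{"tx":0,"ty":-108,"tz":0,"yaw":0,"gripper":0},{"tx":0,"ty":-115,"tz":0,"yaw":0,"gripper":0},{"tx":0,"ty":-115,"tz":0,"yaw":0,"gripper":0},{"tx":0,"ty":-115,"tz":0,"yaw":0,"gripper":0},{"tx":0,"ty":-115,"tz":0,"yaw":0,"gripper":0},{"tx":0,"ty":-115,"tz":0,"yaw":0,"gripper":0},{"tx":0,"ty":-115,"tz":0,"yaw":0,"gripper":0},{"tx":0,"ty":-115,"tz":0,"yaw":0,"gripper":0}]'

```text
clock: 9.42
tool_pos: [0.6258, 0.1132, 0.3451]
tool_rot: [-1.257, -1.124, 1.124]
force: [0.4, -0.9, -0.7]
gripper_width: 0.0081
```

```bash
python3 - <<'E'
from h import *
from station import arm
s=arm.get_state(); tool(s)
im=arm.get_image("scene"); cv2.imwrite("pics/s10.png",im["color"])
E
```

```text
pos [625.8 113.2 345.1] jaw 83.46 F [ 0.36 -0.95 -0.72] w 8.1 clk 9.42 q [ 0.14  0.17  1.64  0.    1.33 -1.32] tilt [-0.003  0.003 -1.   ]
```

View pics/s10.png

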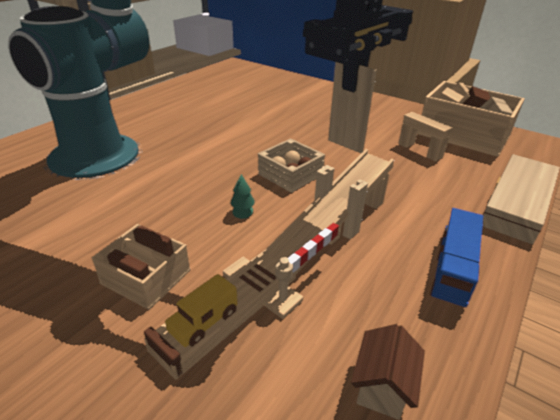

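The van has gone through and is at the buffer, around (200, 312). I'll hold still to confirm it has stopped.

servo_tool --rows '[{"tx":0,"ty":0,"tz":0,"yaw":0,"gripper":0},{"tx":0,"ty":0,"tz":0,"yaw":0,"gripper":0},{"tx":0,"ty":0,"tz":0,"yaw":0,"gripper":0},{"tx":0,"ty":0,"tz":0,"yaw":0,"gripper":0},{"tx":0,"ty":0,"tz":0,"yaw":0,"gripper":0},{"tx":0,"ty":0,"tz":0,"yaw":0,"gripper":0},{"tx":0,"ty":0,"tz":0,"yaw":0,"gripper":0},{"tx":0,"ty":0,"tz":0,"yaw":0,"gripper":0},{"tx":0,"ty":0,"tz":0,"yaw":0,"gripper":0},{"tx":0,"ty":0,"tz":0,"yaw":0,"gripper":0},{"tx":0,"ty":0,"tz":0,"yaw":0,"gripper":0},{"tx":0,"ty":0,"tz":0,"yaw":0,"gripper":0}]'

```text
clock: 10.47
tool_pos: [0.6258, 0.1132, 0.3453]
tool_rot: [-1.257, -1.124, 1.124]
force: [-0.8, 0.2, 0.0]
gripper_width: 0.0077
```

```bash
python3 - <<'E'
from h import *
from station import arm
a=arm.get_image("scene"); 
for i in range(2): b=arm.get_image("scene")
d=cv2.absdiff(a["color"],b["color"])[260:400,120:320].max(2); print("diff",d.max(),(d>30).sum())
a0=cv2.imread("pics/s10.png"); d=cv2.absdiff(a0,b["color"])[260:400,120:320].max(2); print("diff from before",d.max(),(d>30).sum())
cv2.imwrite("pics/s11.png",b["color"]); np.savez("s11.npz",**b)
# crate geometry from scene cam & top cam
im=arm.get_image("top"); cv2.imwrite("pics/t11.png",im["color"]); np.savez("t11.npz",**im)
for nm in("top0","s11"):
    m=np.load(nm+".npz"); X=cloud(m); k=(X[...,2]>.050)&(X[...,2]<.062)&(abs(X[...,0]-.433)<.075)&(abs(X[...,1]+.1986)<.07)
    p=X[k]; r=cv2.minAreaRect((p[:,:2]*1000).astype(np.float32)); print(nm,r,len(p))
s=arm.get_state(); tool(s,[433.3,-198.6,345],95.8)
E
```

```text
diff 9 0
diff from before 146 851
top0 ((433.27313232421875, -198.58828735351562), (110.00309753417969, 100.52509307861328), 5.824763298034668) 1342
s11 ((434.3489990234375, -199.53465270996094), (111.40010070800781, 101.15734100341797), 5.943658351898193) 1481
pos [625.8 113.2 345.3] jaw 83.45 F [-0.48 -0.19 -0.37] w 7.7 clk 10.67 q [ 0.14  0.17  1.64  0.    1.33 -1.32] tilt [-0.003  0.003 -1.   ]
shift [-3.318e+02 -1.000e-01  1.557e+02]
yaw -12.35
```

View pics/t11.png

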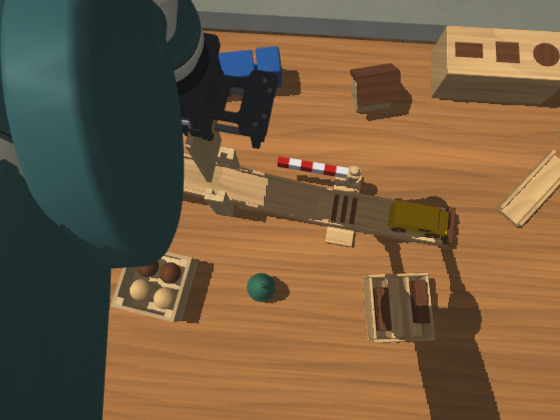

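View pics/s11.png

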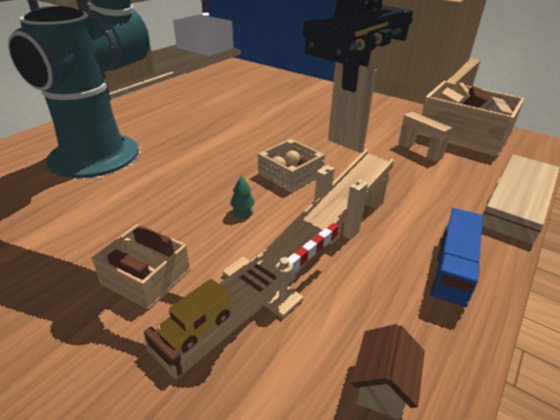

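Van is stopped against the buffer: consecutive frames are identical. Carrying the board over the crate now.

servo_tool --rows '[{"tx":-8,"ty":0,"tz":4,"yaw":0,"gripper":0},{"tx":-24,"ty":0,"tz":11,"yaw":-1,"gripper":0},{"tx":-45,"ty":0,"tz":21,"yaw":-2,"gripper":0},{"tx":-68,"ty":0,"tz":32,"yaw":-3,"gripper":0},{"tx":-91,"ty":0,"tz":43,"yaw":-4,"gripper":0},{"tx":-114,"ty":0,"tz":54,"yaw":-5,"gripper":0},{"tx":-137,"ty":0,"tz":64,"yaw":-6,"gripper":0},{"tx":-160,"ty":0,"tz":75,"yaw":-7,"gripper":0},{"tx":-183,"ty":0,"tz":86,"yaw":-8,"gripper":0},{"tx":-206,"ty":0,"tz":97,"yaw":-9,"gripper":0},{"tx":-229,"ty":0,"tz":107,"yaw":-10,"gripper":0},{"tx":-252,"ty":0,"tz":118,"yaw":-11,"gripper":0},{"tx":-275,"ty":0,"tz":129,"yaw":-12,"gripper":0},{"tx":-297,"ty":0,"tz":139,"yaw":-12.4,"gripper":0},{"tx":-314,"ty":0,"tz":147,"yaw":-12.4,"gripper":0},{"tx":-325,"ty":0,"tz":153,"yaw":-12.4,"gripper":0},{"tx":-332,"ty":0,"tz":156,"yaw":-12.4,"gripper":0},{"tx":-332,"ty":0,"tz":156,"yaw":-12.4,"gripper":0},{"tx":-332,"ty":0,"tz":156,"yaw":-12.4,"gripper":0}]'

```text
clock: 12.25
tool_pos: [0.4329, -0.1989, 0.3449]
tool_rot: [-1.156, -1.283, 1.282]
force: [0.3, 1.1, -0.5]
gripper_width: 0.0078
```

```bash
python3 - <<'E'
from h import *
from station import arm
s=arm.get_state(); tool(s,[433.8,-199.0,345],95.9)
im=arm.get_image("wrist"); cv2.imwrite("pics/w12.png",im["color"]); np.savez("w12.npz",**im)
im=arm.get_image("scene"); cv2.imwrite("pics/s12.png",im["color"])
np.savez("s12.npz",**im); X=cloud(im)
k=(X[...,2]>.15)&(X[...,2]<.255)&(abs(X[...,0]-.4338)<.08)&(abs(X[...,1]+.199)<.05); p=X[k]*1000
for a,b in((165,200),(200,235)):
    q=p[(p[:,2]>a)&(p[:,2]<b)]; r=cv2.minAreaRect(q[:,:2].astype(np.float32)); print(len(q),r,q[:,2].min())
q=p; A=np.c_[q[:,0],q[:,2],np.ones(len(q))]; c=np.linalg.lstsq(A,q[:,1],rcond=None)[0]; print("face y =",c, "y@433.8,z180",c@[433.8,180,1],"tilt deg",np.degrees(np.arctan(c[1])))
E
```

```text
pos [ 432.9 -198.9  344.9] jaw 95.79 F [ 0.33  1.09 -0.47] w 7.8 clk 12.25 q [-0.48 -0.14  1.96  0.    1.33 -2.16] tilt [-0.002  0.003 -1.   ]
shift [-0.2 -0.1 -0.9]
yaw -0.11
471 ((433.8656005859375, -199.3033905029297), (71.23638153076172, 8.753080368041992), 7.3701958656311035) 176.7444196675846
808 ((433.68536376953125, -201.3430633544922), (71.95219421386719, 10.198430061340332), 10.98977279663086) 200.01908232382692
face y = [ 1.28946772e-01 -7.57934631e-03 -2.55876041e+02] y@433.8,z180 -201.30321358668525 tilt deg -0.43425623959196896
```

View pics/w12.png

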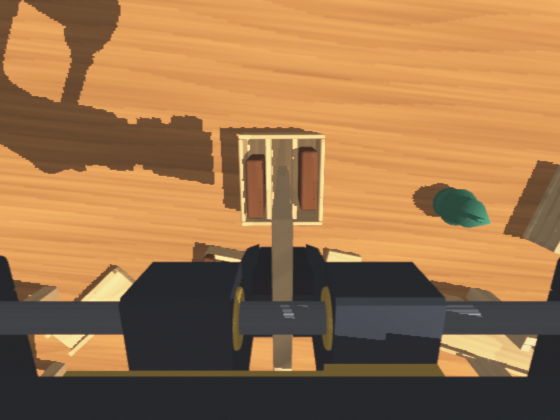

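View pics/s12.png

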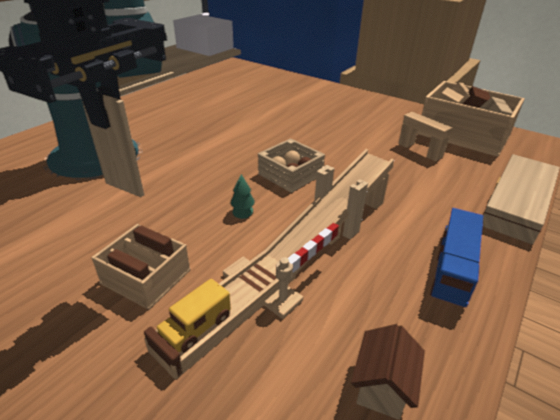

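servo_tool --rows '[{"tx":0,"ty":10,"tz":-1,"yaw":0,"gripper":0},{"tx":0,"ty":30,"tz":-1,"yaw":0,"gripper":0},{"tx":0,"ty":50,"tz":-1,"yaw":0,"gripper":0},{"tx":0,"ty":70,"tz":-1,"yaw":0,"gripper":0},{"tx":0,"ty":85,"tz":-1,"yaw":0,"gripper":0},{"tx":0,"ty":97,"tz":-1,"yaw":0,"gripper":0},{"tx":0,"ty":104,"tz":-1,"yaw":0,"gripper":0},{"tx":0,"ty":104,"tz":-1,"yaw":0,"gripper":0}]'

```text
clock: 13.02
tool_pos: [0.4333, -0.197, 0.2388]
tool_rot: [-1.151, -1.283, 1.283]
force: [0.8, 1.1, -0.1]
gripper_width: 0.0079
```

```bash
python3 - <<'E'
from h import *
from station import arm
s=arm.get_state(); tool(s,[433.8,-199.0,173],95.9)
im=arm.get_image("wrist"); cv2.imwrite("pics/w13.png",im["color"])
im=arm.get_image("scene"); cv2.imwrite("pics/s13.png",cv2.resize(im["color"][130:310,70:220],None,fx=3.3,fy=3.3))
E
```

```text
pos [ 433.3 -197.   238.8] jaw 95.92 F [ 0.77  1.1  -0.14] w 7.9 clk 13.02 q [-0.48 -0.06  2.08  0.    1.13 -2.16] tilt [-0.006  0.005 -1.   ]
shift [-2.4 65.7 -0.6]
yaw 0.02
```

View pics/w13.png

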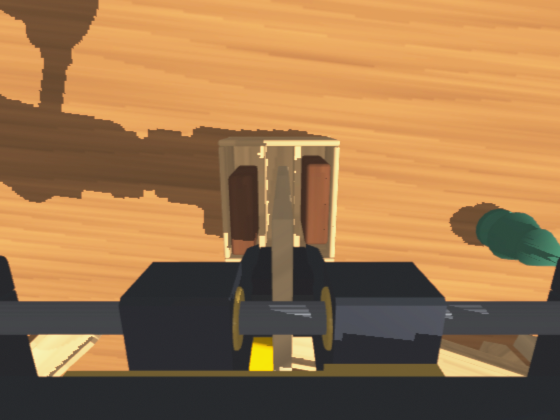

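View pics/s13.png

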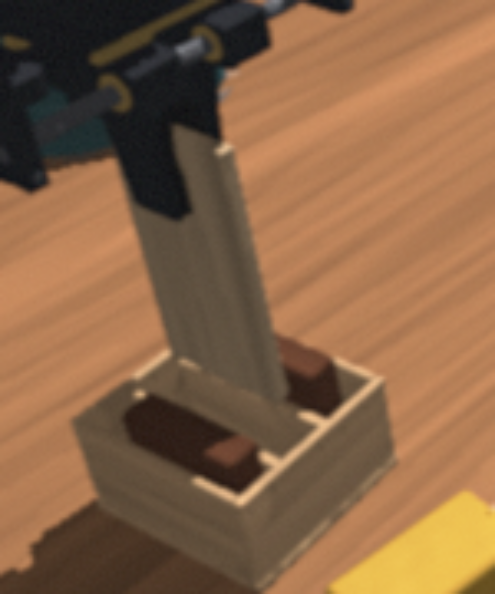

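Board is centred over the middle compartment, its lower end at (282, 170–250) between the dividers. Lowering it.

servo_tool --rows '[{"tx":-2,"ty":8,"tz":0,"yaw":0,"gripper":0},{"tx":-2,"ty":20,"tz":0,"yaw":0,"gripper":0},{"tx":-2,"ty":32,"tz":0,"yaw":0,"gripper":0},{"tx":-2,"ty":44,"tz":0,"yaw":0,"gripper":0},{"tx":-2,"ty":53,"tz":0,"yaw":0,"gripper":0},{"tx":-2,"ty":58,"tz":0,"yaw":0,"gripper":0},{"tx":-2,"ty":61,"tz":0,"yaw":0,"gripper":0},{"tx":-2,"ty":61,"tz":0,"yaw":0,"gripper":0}]'

```text
clock: 13.78
tool_pos: [0.434, -0.1994, 0.179]
tool_rot: [-1.153, -1.284, 1.283]
force: [0.0, -0.0, 0.3]
gripper_width: 0.0081
```

servo_tool --rows '[{"tx":0,"ty":1,"tz":0,"yaw":0,"gripper":0},{"tx":0,"ty":2,"tz":0,"yaw":0,"gripper":0},{"tx":0,"ty":3,"tz":0,"yaw":0,"gripper":0},{"tx":0,"ty":3,"tz":0,"yaw":0,"gripper":0}]'

```text
clock: 14.12
tool_pos: [0.4341, -0.1994, 0.1763]
tool_rot: [-1.154, -1.284, 1.283]
force: [-0.5, -0.6, -0.6]
gripper_width: 0.0079
```

servo_tool --rows '[{"tx":0,"ty":1,"tz":0,"yaw":0,"gripper":0},{"tx":0,"ty":2,"tz":0,"yaw":0,"gripper":0},{"tx":0,"ty":3,"tz":0,"yaw":0,"gripper":0},{"tx":0,"ty":3,"tz":0,"yaw":0,"gripper":0}]'

```text
clock: 14.45
tool_pos: [0.434, -0.1993, 0.1731]
tool_rot: [-1.153, -1.284, 1.283]
force: [0.5, -0.1, -0.2]
gripper_width: 0.0074
```

servo_tool --rows '[{"tx":0,"ty":1,"tz":0,"yaw":0,"gripper":0},{"tx":0,"ty":2,"tz":0,"yaw":0,"gripper":0},{"tx":0,"ty":2,"tz":0,"yaw":0,"gripper":0}]'

```text
clock: 14.7
tool_pos: [0.4343, -0.1996, 0.1716]
tool_rot: [-1.154, -1.284, 1.283]
force: [-0.1, 0.1, 1.9]
gripper_width: 0.0074
```

servo_tool --rows '[{"tx":0,"ty":1,"tz":0,"yaw":0,"gripper":0},{"tx":0,"ty":1,"tz":0,"yaw":0,"gripper":0},{"tx":0,"ty":1,"tz":0,"yaw":0,"gripper":0}]'

```text
clock: 14.95
tool_pos: [0.4346, -0.1998, 0.1716]
tool_rot: [-1.155, -1.285, 1.284]
force: [-2.3, 0.1, 7.6]
gripper_width: 0.0077
```

```bash
python3 - <<'E'
from h import *
from station import arm
s=arm.get_state(); tool(s)
im=arm.get_image("scene"); cv2.imwrite("pics/s14.png",cv2.resize(im["color"][130:310,70:220],None,fx=3.3,fy=3.3))
E
```

```text
pos [ 434.6 -199.8  171.6] jaw 95.92 F [-2.29  0.08  7.61] w 7.7 clk 14.95 q [-0.48  0.02  2.14  0.    0.99 -2.16] tilt [-0.002  0.003 -1.   ]
```

View pics/s14.png

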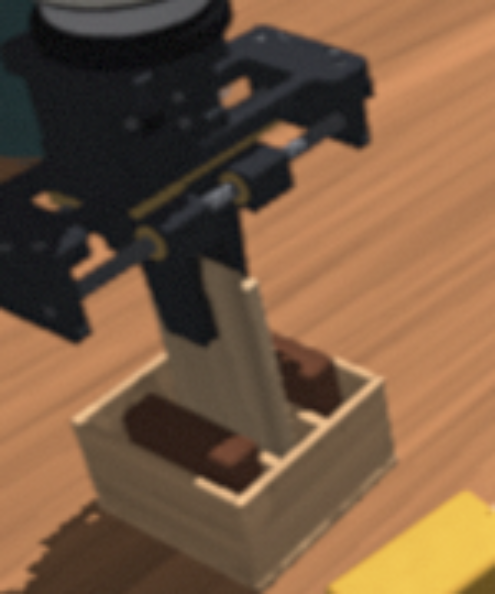

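servo_tool --rows '[{"tx":0,"ty":0,"tz":0,"yaw":0,"gripper":0.12},{"tx":0,"ty":0,"tz":0,"yaw":0,"gripper":0.16},{"tx":0,"ty":0,"tz":0,"yaw":0,"gripper":0.2},{"tx":0,"ty":0,"tz":0,"yaw":0,"gripper":0.25},{"tx":0,"ty":0,"tz":0,"yaw":0,"gripper":0.3},{"tx":0,"ty":0,"tz":0,"yaw":0,"gripper":0.36},{"tx":0,"ty":0,"tz":0,"yaw":0,"gripper":0.42},{"tx":0,"ty":0,"tz":0,"yaw":0,"gripper":0.5},{"tx":0,"ty":0,"tz":0,"yaw":0,"gripper":0.58},{"tx":0,"ty":0,"tz":0,"yaw":0,"gripper":0.66},{"tx":0,"ty":0,"tz":0,"yaw":0,"gripper":0.74},{"tx":0,"ty":0,"tz":0,"yaw":0,"gripper":0.82},{"tx":0,"ty":0,"tz":0,"yaw":0,"gripper":0.9},{"tx":0,"ty":0,"tz":0,"yaw":0,"gripper":0.98},{"tx":0,"ty":0,"tz":0,"yaw":0,"gripper":0.98},{"tx":0,"ty":0,"tz":0,"yaw":0,"gripper":0.98}]'

```text
clock: 16.33
tool_pos: [0.4346, -0.1999, 0.1716]
tool_rot: [-1.155, -1.284, 1.284]
force: [0.1, 0.5, -0.1]
gripper_width: 0.086
```

```bash
python3 - <<'E'
from h import *
from station import arm
s=arm.get_state(); tool(s)
im=arm.get_image("scene"); cv2.imwrite("pics/s15.png",cv2.resize(im["color"][130:310,70:220],None,fx=3.3,fy=3.3))
im=arm.get_image("wrist"); cv2.imwrite("pics/w15.png",im["color"])
E
```

```text
pos [ 434.6 -199.9  171.6] jaw 95.91 F [ 0.1   0.45 -0.06] w 86.0 clk 16.33 q [-0.48  0.02  2.14  0.    0.99 -2.16] tilt [-0.002  0.003 -1.   ]
```

View pics/s15.png

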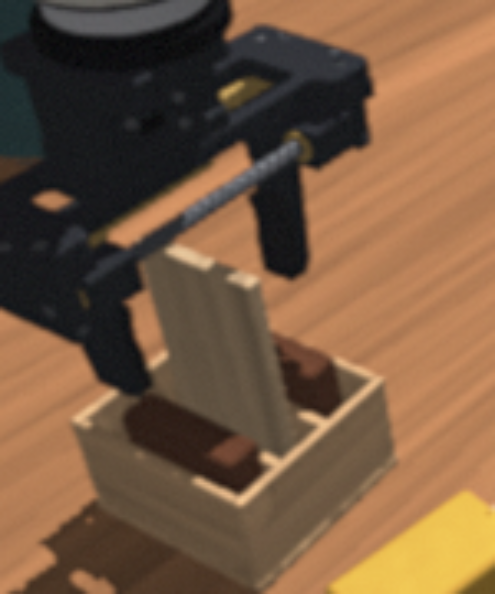

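View pics/w15.png

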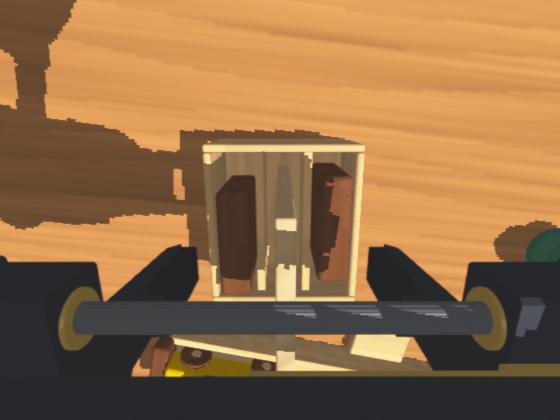

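servo_tool --rows '[{"tx":0,"ty":-5,"tz":0,"yaw":0,"gripper":0.98},{"tx":0,"ty":-20,"tz":0,"yaw":0,"gripper":0.98},{"tx":0,"ty":-40,"tz":0,"yaw":0,"gripper":0.98},{"tx":0,"ty":-65,"tz":0,"yaw":0,"gripper":0.98},{"tx":0,"ty":-90,"tz":0,"yaw":0,"gripper":0.98},{"tx":0,"ty":-115,"tz":0,"yaw":0,"gripper":0.98},{"tx":0,"ty":-135,"tz":0,"yaw":0,"gripper":0.98},{"tx":0,"ty":-150,"tz":0,"yaw":0,"gripper":0.98},{"tx":0,"ty":-150,"tz":0,"yaw":0,"gripper":0.98},{"tx":0,"ty":-150,"tz":0,"yaw":0,"gripper":0.98}]'

```text
clock: 17.27
tool_pos: [0.4353, -0.2005, 0.3226]
tool_rot: [-1.157, -1.286, 1.284]
force: [0.2, -1.1, -1.6]
gripper_width: 0.0861
```

```bash
python3 - <<'E'
from h import *
from station import arm
s=arm.get_state(); tool(s)
im=arm.get_image("scene"); cv2.imwrite("pics/s16.png",im["color"])
im=arm.get_image("wrist"); cv2.imwrite("pics/w16.png",im["color"])
E
```

```text
pos [ 435.3 -200.5  322.6] jaw 95.91 F [ 0.18 -1.07 -1.55] w 86.1 clk 17.27 q [-0.48 -0.13  1.98  0.    1.29 -2.16] tilt [-0.     0.002 -1.   ]
```

View pics/s16.png

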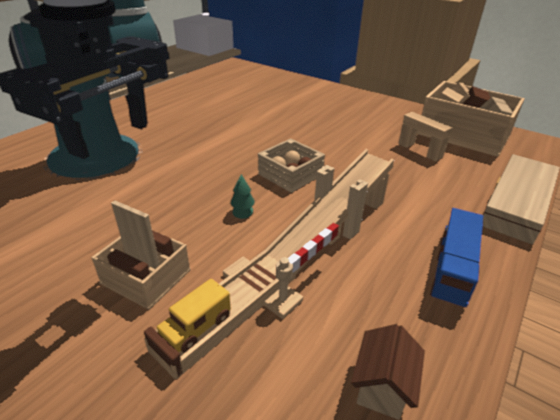

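View pics/w16.png

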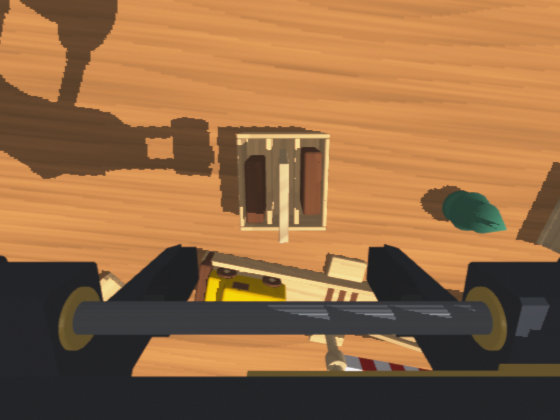

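```bash
python3 - <<'E'
from h import *
from station import arm
for n in("scene","top"):
    im=arm.get_image(n); cv2.imwrite(f"pics/{n}17.png",im["color"]); X=cloud(im)
    k=(X[...,2]>.079)&(X[...,2]<.088)&(abs(X[...,0]-.66)<.03)&(X[...,1]>-.09)&(X[...,1]<.04); p=X[k][:,:2]
    if len(p)>50: 
        r=cv2.minAreaRect((p*1000).astype(np.float32)); print(n,len(p),r)
tool(arm.get_state())
E
```

```text
scene 433 ((662.1797485351562, -32.82933807373047), (114.2298583984375, 13.607830047607422), 83.63056182861328)
top 488 ((661.57861328125, -33.08805847167969), (113.85859680175781, 13.468626022338867), 83.3505630493164)
pos [ 434.2 -199.9  319.9] jaw 95.91 F [-0.04 -0.74 -0.46] w 86.4 clk 17.47 q [-0.48 -0.12  1.98  0.    1.29 -2.16] tilt [-0.005  0.004 -1.   ]
```

View pics/top17.png

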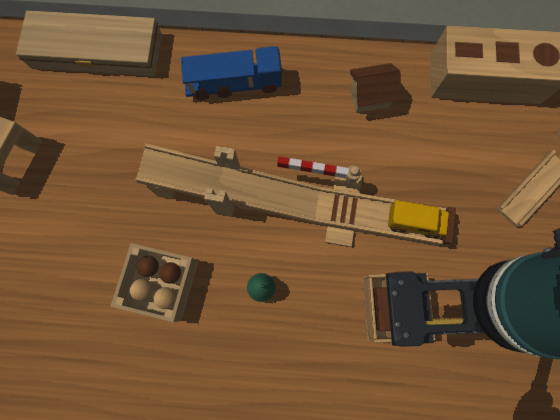

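The gate bar lies at 83.5°, parallel to the road at 83.8°. The van is at the buffer, around (420, 217), and the tree and basket haven't moved.

```bash
python3 -c "
from station import arm; print(arm.job_done())"
```

```text
the job is handed in; nothing more can be done
None
```

The job is done and handed in at about 17.5 s of the 67 s allowed.

- **Gate:** I swung it with the fingers straddling the bar until it met the stop with about 5.5 N. The last check put the bar at about 83.5°, against 83.8° for the road, so it is open and parallel within measuring error.
- **Board and van:** I lifted the board straight up and held it about 115 mm higher while the van rolled through to the buffer. The arm never touched the van. Consecutive pictures showed it had stopped before I moved the board away.
- **Crate:** I lowered the board into the middle compartment until it pressed on the floor with 7.6 N, at the height expected for floor contact, and only then let go. It stood nearly upright, with the slabs on either side still in place.
- **Last checks:** In the final pictures the tree, basket and slabs look undisturbed, and the gripper is open and clear above the crate.
- **What disagreed:** The first move calls were refused because every row needs all five keys, so nothing moved. One wrist-camera reading of the gate peg was about 10 mm off along the bar, so I used the top camera's reading instead.

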